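# Clip down the lid of the deep stock box

## Robot

A 6-joint arm with a two-finger parallel gripper is mounted at the origin on the work surface. World frame = base frame: x ahead of the robot, y to its left, z up, the work surface at z = 0. Lengths are in mm, angles in rad, forces in N, time in s.
With the tool pointing down it reaches from about 250 to 775 mm from the base axis. Payload 8.9 kg.
Tool frame: the origin (TCP) lies midway between the tips of the shut fingers; the grasp point (between the pads) lies 19 mm behind it; y points along the fingers, z is the direction in which the jaws open and shut, and the axes are right-handed (so a half turn about y gives the same grasp; the last joint's range is limited). The gripper opens to 85 mm and grips with 20 to 120 N. Pads are 22 mm wide; open, the fingers measure 114 mm over their backs; the gripper's body (76 mm by 85 mm) begins 54 mm behind the grasp point. The pads swing forward as they close: fully open they stand 13 mm farther back than shut.
Start: joints at [1.005, 0.291, -0.153, 1.127, 0, 1.431], TCP at [217.323, 477.906, 197.205] pointing down, gripper open.
Joint ranges: [-2.52, 2.52], [-0.91, 1.74], [-1.3, 1.37], [-1.96, 2.02], [-1.52, 1.47], [-3.14, 3.14]. Speed limits (rad/s): [2.22, 2.22, 2.79, 3.14, 3.14, 3.14].

## Interface

Orientations are given as a rotation vector (axis times angle).
In Python, from workcell import r gives the robot as it stands.
- The arm moves only by the tool servo_tool, never from a script. Its argument "plan" is a list of rows, each an object of numbers: "dx", "dy", "dz": the shift along the world's x, y, z in mm; "wx", "wy", "wz": the turn, a rotation vector about the world's x, y, z in degrees; "grip": the closure, from 0 (fully open) to 1 (shut). A call has 1 to 5 rows; each row shifts and turns the commanded pose from where the row before left it; what a row does not reach is not made up. A row lasts 1/10 s, in which the tool goes at most 50 mm and 8.59 degrees, less where a joint would pass 70% of its speed; a pose out of reach is approached as far as the arm can. A call is refused whole if a number of a shift passes 50 or a number of a turn 8.59, either way. A call with a gripper value outside its range is refused whole. The fingers move at their own pace and stop on an object; the grip force is fixed at half the most. Time passes only in rows, so rows that do not move let the fingers close. It gives the time, the measured TCP pose, the force and the opening at its end, in the units of the state.
- r.get_obs(): the state, without advancing time (a new reading comes with each control period).
- r.read_camera(name): name is "scene" or "top" or "wrist"; returns (picture, depth): 384x512x3 uint8, red, green, blue; 384x512 float32, mm along the optical axis (not along the pixel's ray), 0 where there is no reading.
- r.get_calibration(name): a dict with "intrinsics" (3x3 intrinsics, pixels), "position" and "rotation" of the camera in the world. Camera axes: x right, y down, z forward; pixel columns grow to the right and rows downward; lengths in mm; the calibration is good to about 2 mm. A picture is of the moment at which its call begins: read the wrist's pose just before it. get_calibration takes no time and is no camera call; for the wrist camera it gives the pose at the moment of the call.
- r.sign_off(): hands the job in, once; it reports no verdict.
The state is a dict: "clock": time; "joint_positions": joint angles; "qd": joint speeds; "effort": joint torques, N m; "position": TCP position; "tool_rot": TCP orientation; "wrist_force": force on the tool from outside, world axes, zero at the start; "wrist_torque": the same for the moment, N m; "finger_gap": finger opening in mm.
Only numpy, scipy, OpenCV 4.12 (cv2) and the standard library are available. Lean on these libraries where they do the work, as an engineer would, in place of code of your own. Each camera call takes 0.05 s, during which the arm holds its last target. There are 200 camera calls.

## Task

The lid is on the deep stock box on the packing bench: fold both of its clip flaps down over the rim until they lie flat against the box's sides. The shallow box beside it still has to be checked, so do not touch it or its flaps.

Things in the scene. Friction and masses are not known exactly. Their poses are not given: they have to be found in the camera images.
- deep_box: The taller of two blue stock boxes with grey lids, 160 (x) by 120 (y) by 110 mm high with its lid (170 by 130, 12 thick) already on. Heavy: does not move. Left or right of the shallow box. Origin: centre of its underside; x along its long side, y towards its left flap, z up; yaw within 0.35 rad of the world axes. A flap sticks out of each long side.
- flap_left (a joint): Angle (rad) of the deep box's left (+y) flap, a grey plate 62 mm wide, 45 long, 4 thick. 0 = flat down against the wall, 1.57 = level outward, 2.5 = stop; starts at 1.4 to 2.2. Hinge line along the box's x through (0, +0.066, 0.104) m in the box frame, centred at x = 0; when down, outer face at y = +0.070, free end at z = 0.059. Light friction (<1 N at the end), no spring: stays where left.
- flap_right (a joint): Angle (rad) of the deep box's right (-y) flap, a grey plate 62 mm wide, 45 long, 4 thick. 0 = flat down against the wall, 1.57 = level outward, 2.5 = stop; starts at 1.4 to 2.2. Hinge line along the box's x through (0, -0.066, 0.104) m in the box frame, centred at x = 0; when down, outer face at y = -0.070, free end at z = 0.059. Light friction (<1 N at the end), no spring: stays where left.
- shallow_box: The lower box of the same plastics, with the same kind of flaps sticking out of its two long (+y, -y) sides: 130 (x) by 100 (y) by 55 mm high, hinge lines at y = +-0.056, z = 0.049 m in its frame. Not to be touched; does not move. Origin: centre of its underside; x along its long side, z up.
Things that resemble listed ones, but are neither listed nor needed, are in the scene too. Leave any red or yellow look-alike of the deep_box alone.

How it is judged (in metres and radians):
At the end, for the whole second after the job is handed in: Both flaps of the deep box are folded down to within 0.2 rad (11 degrees) of flat against its walls (value of joint each of flap_left, flap_right below 0.2 rad); the robot touches nothing.
It fails at once if the robot touches the shallow box or its flaps (over 1 N) (contact force between shallow_box and the arm above 1 N or contact force between shallow_box and the fingers above 1 N).
It also fails if it takes over 40 s, if anything falls off the work surface, if the arm or the gripper's body presses on something with over 40 N, if the wrist force passes 120 N, or if a joint passes its speed limit or range.

## Working session

There is one attempt and no reset: what is moved stays moved. The work goes in short steps, Python scripts to look and compute and a tool call to move; the robot and the scene stay as the last step left them, time stands still between calls to the robot, and variables do not carry over. Pictures are saved under pics/ and viewed, about 8 in all and at most 12, crops included, and the job is handed in when it is done.

Besides the shell and the picture viewer there is one more tool, called after "Emit:" by a JSON object that holds its "op" and its "data", one argument or row to a line. servo_tool: Moves the arm, as the interface text tells. Its arguments: {"type":"object","properties":{"plan":{"type":"array","items":{"type":"object","properties":{"dx":{"type":"number"},"dy":{"type":"number"},"dz":{"type":"number"},"wx":{"type":"number"},"wy":{"type":"number"},"wz":{"type":"number"},"grip":{"type":"number"}}}}},"required":["plan"]}

```bash
mkdir -p pics; ls
cat > h.py <<'E'
import numpy as np, cv2
from workcell import r
def grab(n):
    c=r.get_calibration(n); im,d=r.read_camera(n); return c,im,d
def pts(c,d):
    K=np.array(c["intrinsics"]);R=np.array(c["rotation"]);
    if R.shape!=(3,3): R=cv2.Rodrigues(R)[0]
    v,u=np.mgrid[:d.shape[0],:d.shape[1]]
    ray=np.stack([(u-K[0,2])/K[0,0],(v-K[1,2])/K[1,1],np.ones_like(u)],-1)
    return (ray*d[...,None])@R.T+np.array(c["position"])
E
python3 - <<'E'
from h import *
ims=[]
for n in("top","scene"):
    c,im,d=grab(n); np.savez(f"{n}.npz",im=im,d=d,P=pts(c,d)); ims.append(im); print(n,c["position"],c["rotation"])
    cv2.imwrite(f"pics/{n}0.png",im[...,::-1])
print(r.get_obs())
E
```

```text
pics
top [ 473.12079238    9.85581525 1155.00355525] [-2.17534779  2.18287182 -0.03402806]
scene [ 960.62126784 -276.66221636  896.20605573] [-2.33294875 -1.14680605  0.35192291]
{'clock': 0.1, 'joint_positions': array([ 1.00468278e+00,  2.91223643e-01, -1.54039470e-01,  1.12669192e+00,
       -1.06236285e-05,  1.43148729e+00]), 'qd': array([-0.00143083, -0.00202158, -0.00036103, -0.00036683, -0.00059914,
       -0.00066266]), 'effort': array([ 2.28703895e-03, -5.37976706e+01,  3.31918609e+01,  9.27466142e-03,
       -9.06803848e-05,  6.20106164e-06]), 'position': array([217.10604687, 477.54094038, 196.69415529]), 'tool_rot': array([-1.54584593,  0.3351093 , -0.3344923 ]), 'wrist_force': array([ 0.29043363,  0.42951128, -0.46930903]), 'wrist_torque': array([0.01985633, 0.00357444, 0.03045033]), 'finger_gap': 85.31760835315993}
```

View pics/top0.png

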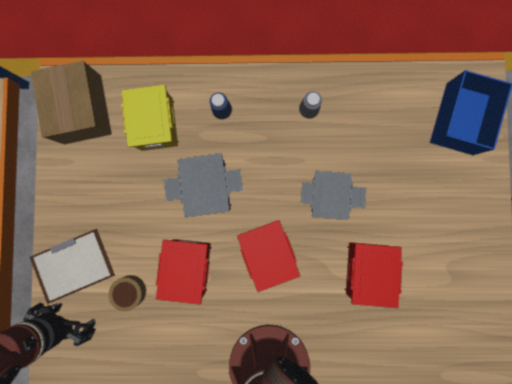

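View pics/scene0.png

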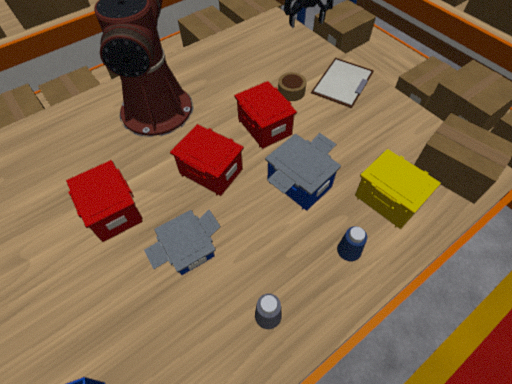

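Top view: the deep box is probably the grey lid at (204,185), with flaps at (172,189) and (235,180). Look-alikes are the shallow grey lid at (332,195), red boxes at (182,272), (268,256) and (376,275), a yellow box at (148,115) and an open blue tray at (470,112). I'll confirm by height and a close crop.

Run:
```python
from h import *
z=np.load("top.npz");im,d,P=z["im"],z["d"],z["P"]
hsv=cv2.cvtColor(im,cv2.COLOR_RGB2HSV)
m=((hsv[...,1]<90)&(P[...,2]>25)&(d>0)).astype(np.uint8)
n,l,s,ce=cv2.connectedComponentsWithStats(m)
for i in range(1,n):
    if s[i,4]<300 or not(150<s[i,1]<230 or 160<ce[i][0]<360): continue
    q=P[l==i]; print(s[i],ce[i],np.percentile(q[:,2],[5,50,95]))
def box(u0,u1,v0,v1,zlo,name):
    mm=np.zeros_like(m);mm[v0:v1,u0:u1]=m[v0:v1,u0:u1]
    q=P[mm>0];zz=np.median(q[:,2])
    # lid: opening removes flaps
    k=cv2.morphologyEx(mm,cv2.MORPH_OPEN,np.ones((31,31),np.uint8))
    k=cv2.dilate(k,np.ones((3,3),np.uint8))&mm
    for zz_ in(zz,):
        qq=P[k>0]; rect=cv2.minAreaRect(qq[:,:2].astype(np.float32)); print(name,"z",zz_,"rect",rect)
    f=mm&~cv2.dilate(k,np.ones((5,5),np.uint8))
    n,l,s,ce=cv2.connectedComponentsWithStats(f)
    c=np.array(rect[0])
    for i in range(1,n):
        if s[i,4]>40:
            q=P[l==i]; print(" flap",ce[i],s[i,4],"mean",q.mean(0).round(1))
            far=np.linalg.norm(q[:,:2]-c,axis=1); a=np.argsort(far)
            print("   near z",q[a[:30]].mean(0).round(1),"far",q[a[-30:]].mean(0).round(1))
box(155,250,145,225,90,"deep"); box(295,372,160,225,40,"shallow")
for nm,u0,u1,v0,v1 in(("redL",150,215,232,310),("redM",232,305,215,297),("yel",115,180,80,155)):
    mm=np.zeros_like(m);mm[v0:v1,u0:u1]=((hsv[...,1]>120)&(P[...,2]>25))[v0:v1,u0:u1]
    q=P[mm>0];q=q[(hsv[mm>0][:,0]<35)|(hsv[mm>0][:,0]>170)];print(nm,cv2.minAreaRect(q[:,:2].astype(np.float32)),q[:,2].max(), np.percentile(q[:,0],[1,99]),np.percentile(q[:,1],[1,99]))
c=cv2.resize(im[140:310,145:375],None,fx=3,fy=3,interpolation=cv2.INTER_CUBIC)
cv2.imwrite("pics/crop1.png",c[...,::-1])
```

```text
[300  91  22  27 442] [310.64253394 104.03846154] [ 34.47055056  95.73991314 112.66631649]
[ 164  153   79   64 3405] [203.10631424 184.82907489] [106.37426423 112.16713494 116.68086657]
[ 301  171   65   49 2320] [332.40344828 194.88146552] [51.92615355 57.08164624 68.18274576]
[276 356  43  28 565] [294.69380531 371.47256637] [257.91049624 303.89347455 347.86936331]
[244 361  47  23 407] [268.43488943 375.3980344 ] [204.10398561 323.56130505 355.02043239]
deep z 112.1512338702064 rect ((524.3966674804688, 162.23336791992188), (97.96248626708984, 109.14762878417969), 89.8576889038086)
 flap [196.18644068 178.55166758] 1829 mean [565.9 207.3 111.6]
   near z [526.8 197.  111.7] far [569.7 287.  116.6]
shallow z 57.081646238690155 rect ((0.0, 0.0), (0.0, 0.0), 0.0)
 flap [332.40344828 194.88146552] 2320 mean [ 519.7 -190.5   57.8]
   near z [ 457.9 -143.3   55.6] far [ 582.  -234.2   56.3]
redL ((372.34912109375, 198.125244140625), (190.3832244873047, 382.3028564453125), 54.63090896606445) 1155.003555250025 [217.59882315 387.81148977] [176.86958083 316.63176779]
redM ((363.83697509765625, 7.914909362792969), (206.14654541015625, 141.47915649414062), 20.452131271362305) 1155.003555250025 [257.15258615 441.12948085] [-75.81932962  81.50286581]
yel ((622.927734375, 253.45046997070312), (538.1585083007812, 193.6680450439453), 38.61676025390625) 1155.003555250025 [664.19570461 835.37900389] [283.19125632 424.14946301]
```

View pics/crop1.png

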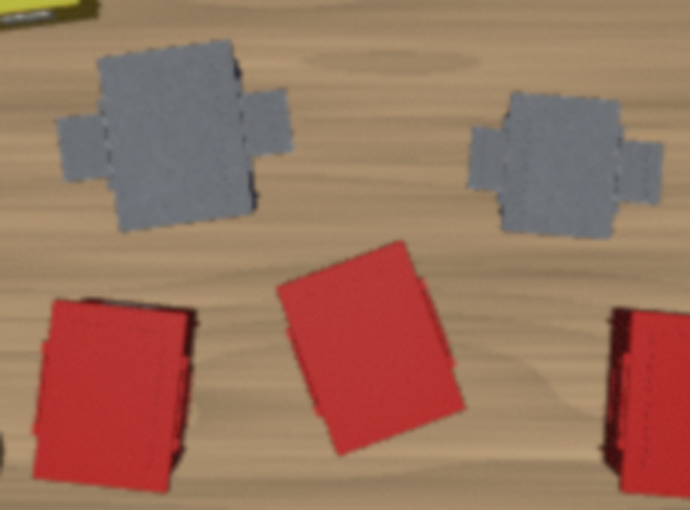

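The crop confirms it: the left grey box at crop (176,136) stands at z≈112 against ≈57 for the other, so it is the deep one. Both its flaps stick out roughly level, at (82,148) and (268,122). I'll get its pose from the lid corners.

Run:
```python
from h import *
z=np.load("top.npz");im,P=z["im"],z["P"];c=r.get_calibration("top")
hsv=cv2.cvtColor(im,cv2.COLOR_RGB2HSV)
m=((hsv[...,1]<90)&(P[...,2]>25)).astype(np.uint8)
mm=np.zeros_like(m);mm[145:225,155:250]=m[145:225,155:250]
K=np.array(c["intrinsics"]);R=cv2.Rodrigues(np.array(c["rotation"]))[0];t=np.array(c["position"])
def ray(uv,h):
    d=R@np.array([(uv[0]-K[0,2])/K[0,0],(uv[1]-K[1,2])/K[1,1],1]);return t+d*(h-t[2])/d[2]
cr=np.array([[98,58],[231,40],[254,212],[122,232]])/3.+[145-.33,140-.33]
W=np.array([ray(p,110) for p in cr]);C=W.mean(0)[:2]
ax=(W[0]+W[1]-W[2]-W[3])[:2];yaw=np.arctan2(ax[1],ax[0]);ax/=np.linalg.norm(ax);ay=np.array([-ax[1],ax[0]])
print("centre",C,"yaw",yaw,np.degrees(yaw),"ax",ax,"ay",ay)
B=np.stack([(P[...,:2]-C)@ax,(P[...,:2]-C)@ay,P[...,2]],-1)
q=B[mm>0];print("ext",np.percentile(q,[1,99],axis=0))
for s in(1,-1):
    f=q[(s*q[:,1]>72)&(abs(q[:,0])<25)]; A=np.polyfit(s*f[:,1]-66,f[:,2],1); print(s,len(f),"z fit",A,"angle",1.57+np.arctan(A[0]),"reach",(s*f[:,1]).max(), "x",f[:,0].min(),f[:,0].max())
for s in(1,-1):
  f=q[(s*q[:,1]>74)];print(np.percentile(f[:,0],[2,98]))
# other objects near, in box frame
for nm,(u0,u1,v0,v1) in dict(redL=(150,215,232,310),redM=(232,305,215,297),yel=(115,180,80,155),shal=(295,372,160,225)).items():
    b=B[v0:v1,u0:u1].reshape(-1,3);w=P[v0:v1,u0:u1].reshape(-1,3);k=(w[:,2]>20)&(w[:,2]<200);print(nm,"box",b[k].min(0).round(),b[k].max(0).round(),"world",w[k].min(0).round(),w[k].max(0).round())
o=r.get_obs();Rt=cv2.Rodrigues(o["tool_rot"])[0];print(Rt.round(3));print(C+ay*100,C-ay*100)
```

```text
centre [548.07418691 186.9154408 ] yaw 0.14062628071659505 8.05729237368285 ax [0.99012841 0.14016324] ay [-0.14016324  0.99012841]
ext [[ -83.40511084 -107.18379898   83.4898686 ]
 [  83.74321683  107.66813929  120.67452207]]
1 243 z fit [  0.22127189 110.19031123] angle 1.7877631559015679 reach 110.84629094001365 x -24.989188996338115 24.726382058479285
-1 228 z fit [-1.05038629e-01  1.09022703e+02] angle 1.4653451349289055 reach 109.29933036364729 x -24.941501133779333 24.826812582516887
[-28.76011963 143.40455851]
[-99.03073613  29.02679106]
redL box [-332.   13.   20.] [-140.  177.  120.] world [211. 175.  20.] [391. 321. 120.]
redM box [-320. -235.   75.] [-130.  -75.  119.] world [247. -87.  75.] [447.  90. 119.]
yel box [139.  67.  20.] [311. 210. 119.] world [661. 281.  20.] [842. 431. 119.]
shal box [-159. -470.   30.] [  -3. -272.   82.] world [ 448. -289.   30.] [592. -95.  82.]
[[ 0.91  -0.001  0.414]
 [-0.414 -0.001  0.91 ]
 [-0.    -1.    -0.001]]
[534.05786287 285.92828169] [562.09051095  87.90259992]
```

Emit:
{"op": "servo_tool", "data": {
  "plan": [
    {"dx":36,"dy":-22,"dz":5,"wz":-7,"grip":1},
    {"dx":36,"dy":-22,"wz":-7,"grip":1},
    {"dx":36,"dy":-22,"wz":-7,"grip":1},
    {"dx":36,"dy":-22,"wz":-7,"grip":1},
    {"dx":36,"dy":-22,"wz":-7,"grip":1}
  ]
}}

```text
$.plan[0]: bad value
```

Emit:
{"op": "servo_tool", "data": {
  "plan": [
    {"dx":36,"dy":-22,"wz":-7,"grip":1},
    {"dx":36,"dy":-22,"wz":-7,"grip":1},
    {"dx":36,"dy":-22,"wz":-7,"grip":1},
    {"dx":29,"dy":-16,"wz":-1.5,"grip":1},
    {"grip":1}
  ]
}}

```text
$.plan[0]: bad value
```

```bash
cat >> h.py <<'E'
C=np.array([548.07,186.92]);ax=np.array([.99013,.14016]);ay=np.array([-.14016,.99013])
def st():
    o=r.get_obs();p=o["position"];R=cv2.Rodrigues(o["tool_rot"])[0];q=p[:2]-C
    print("t",o["clock"],"pos",p.round(1),"boxxy",(q@ax).round(1),(q@ay).round(1),"jaw yaw",np.degrees(np.arctan2(R[1,2],R[0,2])).round(1),"y",R[:,1].round(3),"F",o["wrist_force"].round(1),"gap",round(o["finger_gap"],1))
E
python3 -c "
from h import *
st()"
```

```text
t 0.1 pos [217.1 477.5 196.7] boxxy -287.0 334.1 jaw yaw 65.5 y [-0.001 -0.001 -1.   ] F [ 0.3  0.4 -0.5] gap 85.3
```

Emit:
{"op": "servo_tool", "data": {
  "plan": [
    {"dx":36,"dy":-22,"dz":5,"wx":0,"wy":0,"wz":-7,"grip":1},
    {"dx":36,"dy":-22,"dz":0,"wx":0,"wy":0,"wz":-7,"grip":1},
    {"dx":36,"dy":-22,"dz":0,"wx":0,"wy":0,"wz":-7,"grip":1},
    {"dx":36,"dy":-22,"dz":0,"wx":0,"wy":0,"wz":-7,"grip":1},
    {"dx":36,"dy":-22,"dz":0,"wx":0,"wy":0,"wz":-7,"grip":1}
  ]
}}

```text
clock: 0.6
position: [398.5, 366.7, 202.0]
tool_rot: [-1.414, 0.812, -0.812]
wrist_force: [0.2, -0.3, -0.7]
finger_gap: 12.3
```

Emit:
{"op": "servo_tool", "data": {
  "plan": [
    {"dx":36,"dy":-22,"dz":0,"wx":0,"wy":0,"wz":-7,"grip":1},
    {"dx":36,"dy":-22,"dz":0,"wx":0,"wy":0,"wz":-7,"grip":1},
    {"dx":36,"dy":-22,"dz":0,"wx":0,"wy":0,"wz":-7,"grip":1},
    {"dx":28,"dy":-15,"dz":0,"wx":0,"wy":0,"wz":-1.5,"grip":1},
    {"dx":0,"dy":0,"dz":0,"wx":0,"wy":0,"wz":0,"grip":1}
  ]
}}

```text
clock: 1.1
position: [536.3, 284.5, 201.2]
tool_rot: [-1.271, 1.108, -1.109]
wrist_force: [-0.3, -0.1, -0.9]
finger_gap: -0.0
```

Run:
```python
from h import *
st()
c,im,d=grab("wrist");cv2.imwrite("pics/w1.png",im[...,::-1])
```

```text
t 1.1 pos [536.3 284.5 201.2] boxxy 2.0 98.2 jaw yaw 7.8 y [ 0.    -0.001 -1.   ] F [-0.3 -0.1 -0.9] gap -0.0
```

View pics/w1.png

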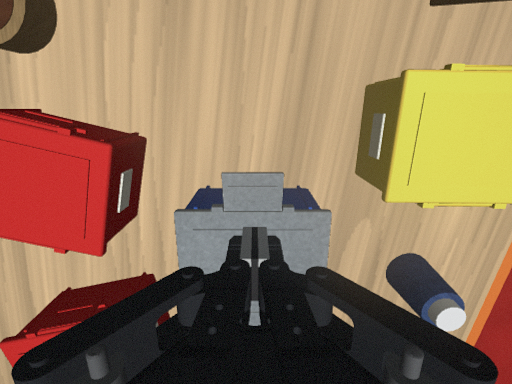

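Wrist view: the left flap is at (252,190), dead ahead of the shut fingers (255,245). The red and yellow boxes are well clear. Pressing down on it now.

Emit:
{"op": "servo_tool", "data": {
  "plan": [
    {"dx":0,"dy":2,"dz":-35,"wx":0,"wy":0,"wz":0,"grip":1},
    {"dx":0,"dy":0,"dz":-35,"wx":0,"wy":0,"wz":0,"grip":1},
    {"dx":0,"dy":0,"dz":-15,"wx":0,"wy":0,"wz":0,"grip":1},
    {"dx":0,"dy":0,"dz":-15,"wx":0,"wy":0,"wz":0,"grip":1},
    {"dx":0,"dy":0,"dz":-10,"wx":0,"wy":0,"wz":0,"grip":1}
  ]
}}

```text
clock: 1.65
position: [531.5, 289.4, 91.0]
tool_rot: [-1.275, 1.105, -1.103]
wrist_force: [0.3, 0.0, 1.2]
finger_gap: 0.0
```

Emit:
{"op": "servo_tool", "data": {
  "plan": [
    {"dx":0,"dy":0,"dz":-10,"wx":0,"wy":0,"wz":0,"grip":1},
    {"dx":0,"dy":0,"dz":-9,"wx":0,"wy":0,"wz":0,"grip":1},
    {"dx":0,"dy":-4,"dz":0,"wx":0,"wy":0,"wz":0,"grip":1},
    {"dx":1,"dy":-4,"dz":0,"wx":0,"wy":0,"wz":0,"grip":1},
    {"dx":0,"dy":-3,"dz":0,"wx":0,"wy":0,"wz":0,"grip":1}
  ]
}}

```text
clock: 2.15
position: [534.9, 277.5, 73.8]
tool_rot: [-1.272, 1.105, -1.106]
wrist_force: [-0.0, 0.3, 1.1]
finger_gap: -0.1
```

```bash
python3 -c "
from h import *
st()"
```

```text
t 2.15 pos [534.9 277.5  73.8] boxxy -0.4 91.5 jaw yaw 8.0 y [ 0.001  0.    -1.   ] F [-0.   0.3  1.1] gap -0.1
```

Emit:
{"op": "servo_tool", "data": {
  "plan": [
    {"dx":0,"dy":-3,"dz":0,"wx":0,"wy":0,"wz":0,"grip":1},
    {"dx":1,"dy":-3,"dz":0,"wx":0,"wy":0,"wz":0,"grip":1},
    {"dx":0,"dy":-2,"dz":0,"wx":0,"wy":0,"wz":0,"grip":1},
    {"dx":0,"dy":0,"dz":0,"wx":0,"wy":0,"wz":0,"grip":1}
  ]
}}

```text
clock: 2.55
position: [535.4, 269.6, 73.3]
tool_rot: [-1.272, 1.105, -1.105]
wrist_force: [0.3, -0.1, 0.4]
finger_gap: 0.3
```

Emit:
{"op": "servo_tool", "data": {
  "plan": [
    {"dx":0,"dy":-2,"dz":0,"wx":0,"wy":0,"wz":0,"grip":1},
    {"dx":0,"dy":-1,"dz":0,"wx":0,"wy":0,"wz":0,"grip":1},
    {"dx":0,"dy":0,"dz":0,"wx":0,"wy":0,"wz":0,"grip":1}
  ]
}}

```text
clock: 2.85
position: [535.5, 267.1, 73.5]
tool_rot: [-1.272, 1.105, -1.105]
wrist_force: [0.1, 0.7, 1.7]
finger_gap: -0.2
```

Emit:
{"op": "servo_tool", "data": {
  "plan": [
    {"dx":0,"dy":-1,"dz":0,"wx":0,"wy":0,"wz":0,"grip":1},
    {"dx":0,"dy":0,"dz":0,"wx":0,"wy":0,"wz":0,"grip":1}
  ]
}}

```text
clock: 3.05
position: [535.6, 266.2, 73.5]
tool_rot: [-1.272, 1.105, -1.105]
wrist_force: [-0.9, 2.8, 4.2]
finger_gap: 0.0
```

Emit:
{"op": "servo_tool", "data": {
  "plan": [
    {"dx":0,"dy":-1,"dz":0,"wx":0,"wy":0,"wz":0,"grip":1},
    {"dx":0,"dy":0,"dz":0,"wx":0,"wy":0,"wz":0,"grip":1}
  ]
}}

```text
clock: 3.25
position: [535.6, 265.3, 73.5]
tool_rot: [-1.271, 1.105, -1.105]
wrist_force: [-0.7, 4.7, 4.3]
finger_gap: -0.0
```

Emit:
{"op": "servo_tool", "data": {
  "plan": [
    {"dx":0,"dy":-1,"dz":0,"wx":0,"wy":0,"wz":0,"grip":1},
    {"dx":0,"dy":-1,"dz":0,"wx":0,"wy":0,"wz":0,"grip":1},
    {"dx":0,"dy":0,"dz":0,"wx":0,"wy":0,"wz":0,"grip":1}
  ]
}}

```text
clock: 3.55
position: [535.7, 263.4, 73.7]
tool_rot: [-1.271, 1.105, -1.105]
wrist_force: [-0.6, 4.2, 6.4]
finger_gap: 0.0
```

Run:
```python
from h import *
st()
c,im,d=grab("wrist");cv2.imwrite("pics/w2.png",im[...,::-1])
```

```text
t 3.55 pos [535.7 263.4  73.7] boxxy -1.5 77.5 jaw yaw 8.1 y [ 0.001  0.001 -1.   ] F [-0.6  4.2  6.4] gap 0.0
```

View pics/w2.png

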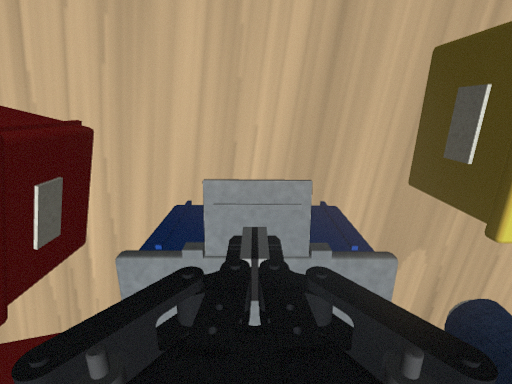

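```bash
cat >> h.py <<'E'
def flap(s,x=(-28,28),name="wrist"):
    c,im,d=grab(name);P=pts(c,d)
    B=np.stack([(P[...,:2]-C)@ax,(P[...,:2]-C)@ay*s,P[...,2]],-1)
    hs=cv2.cvtColor(im,cv2.COLOR_RGB2HSV)
    k=(hs[...,1]<70)&(hs[...,2]>50)&(d>0)&(B[...,0]>x[0])&(B[...,0]<x[1])&(B[...,1]>60)&(B[...,1]<125)&(B[...,2]>40)&(B[...,2]<150)
    q=B[k]
    print("n",k.sum())
    for lo in range(60,125,5):
        w=q[(q[:,1]>=lo)&(q[:,1]<lo+5)]
        if len(w)>10: print(lo,len(w),np.percentile(w[:,2],[5,50,95]).round(1),w[:,0].min().round(),w[:,0].max().round())
    return B,k,im
E
python3 - <<'E'
from h import *
B,k,im=flap(1)
for v in range(170,290,8): print(v,B[v,215].round(1),B[v,300].round(1),im[v,215])
E
```

```text
n 7414
60 227 [109.  110.1 111.1] -28.0 28.0
65 348 [106.6 108.1 110.7] -28.0 28.0
70 343 [106.9 107.8 145.1] -28.0 28.0
75 399 [106.3 107.3 145.1] -28.0 28.0
80 656 [105.8 106.9 145.2] -28.0 28.0
85 1510 [105.5 107.7 145. ] -28.0 28.0
90 807 [104.8 105.9 107. ] -28.0 28.0
95 837 [104.8 106.5 107.7] -28.0 28.0
100 851 [104.  105.  106.1] -28.0 28.0
105 856 [103.4 104.5 105.6] -28.0 28.0
110 580 [102.6 104.  105.1] -28.0 28.0
170 [-39.4  95.2   0.3] [40.9 95.3  0.8] [183 155 121]
178 [-39.5  87.7   1.3] [41.3 87.6  0.8] [170 149 115]
186 [-24.5 109.4 103.8] [ 23.3 109.6 104.6] [125 129 132]
194 [-24.5 105.  105. ] [ 23.4 105.  105.1] [129 136 136]
202 [-24.7 100.4 105.4] [ 23.7 100.1 104.8] [123 129 131]
210 [-24.7  96.1 106.8] [ 23.5  96.2 107.1] [125 130 132]
218 [-25.   90.9 106.2] [ 23.8  91.2 107.1] [128 133 138]
226 [-25.2  85.8 106.1] [ 24.2  85.9 106.4] [125 130 134]
234 [-25.3  81.  106.7] [ 24.3  81.  106.7] [121 128 131]
242 [-25.4  76.5 107.9] [ 24.6  75.9 106.8] [123 132 136]
250 [-25.3  72.1 109.5] [ 24.7  71.1 107.8] [123 129 131]
258 [-25.6  66.8 109.4] [ 24.9  65.8 107.9] [112 117 117]
266 [-25.5  62.3 110.9] [ 24.9  61.3 109.3] [127 132 134]
274 [-19.2  83.9 150.7] [ 16.8  84.6 151.8] [18 18 16]
282 [-17.3  88.7 162.9] [ 16.2  83.8 156. ] [14 22 17]
```

Run:
```python
from h import *
c,im,d=grab("wrist");P=pts(c,d)
B=np.stack([(P[...,:2]-C)@ax,(P[...,:2]-C)@ay,P[...,2]],-1)
for v in range(222,330,8): print(v,B[v,247].round(0),B[v,263].round(0))
c,im,d=grab("scene")
a=im[100:240,220:380];cv2.imwrite("pics/s1.png",cv2.resize(a,None,fx=4.5,fy=4.2,interpolation=cv2.INTER_CUBIC)[...,::-1])
```

```text
222 [ -7.  89. 107.] [  3.  88. 106.]
230 [ -6.  89. 117.] [  2.  88. 116.]
238 [ -6.  88. 126.] [  2.  88. 126.]
246 [ -6.  89. 135.] [  2.  89. 135.]
254 [ -6.  88. 141.] [  2.  88. 141.]
262 [ -6.  89. 150.] [  1.  89. 150.]
270 [ -5.  89. 156.] [  1.  89. 156.]
278 [ -5.  89. 161.] [  1.  88. 159.]
286 [ -5.  86. 162.] [  1.  89. 166.]
294 [ -5.  78. 156.] [  1.  86. 166.]
302 [ -5.  75. 157.] [  1.  75. 157.]
310 [ -5.  71. 157.] [  1.  71. 157.]
318 [ -5.  69. 160.] [  1.  70. 160.]
326 [ -5.  87. 182.] [  0.  87. 182.]
```

View pics/s1.png

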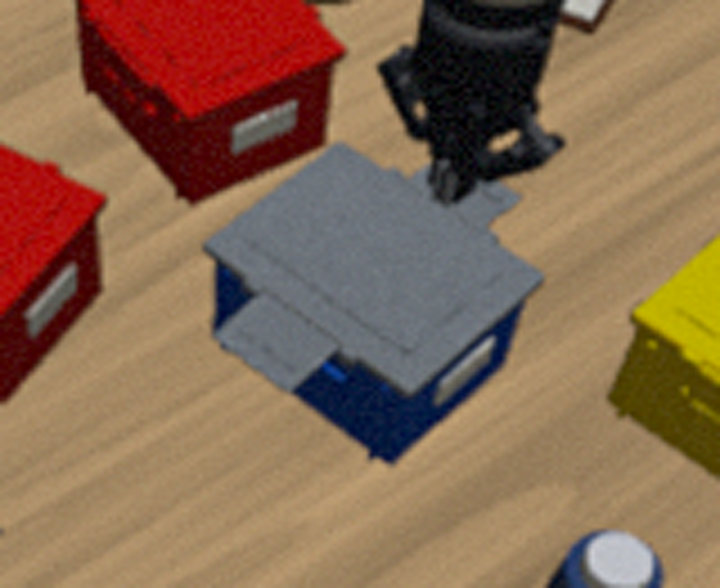

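The images show a mismatch. The finger's lower end sits on the flap at z≈107 (wrist depth and the scene crop at (445,195)), while the reported TCP z is 74. The visible tip is therefore about 33 mm above the reported TCP, and the flap is only at about 1.5 rad. I'll back out and go about 32 mm lower.

Emit:
{"op": "servo_tool", "data": {
  "plan": [
    {"dx":0,"dy":0,"dz":12,"wx":0,"wy":0,"wz":0,"grip":1},
    {"dx":-3,"dy":23,"dz":0,"wx":0,"wy":0,"wz":0,"grip":1},
    {"dx":0,"dy":0,"dz":-12,"wx":0,"wy":0,"wz":0,"grip":1},
    {"dx":0,"dy":0,"dz":-10,"wx":0,"wy":0,"wz":0,"grip":1},
    {"dx":0,"dy":0,"dz":-8,"wx":0,"wy":0,"wz":0,"grip":1}
  ]
}}

```text
clock: 4.25
position: [531.7, 284.9, 53.9]
tool_rot: [-1.274, 1.106, -1.105]
wrist_force: [0.4, 0.1, 1.4]
finger_gap: -0.1
```

Run:
```python
from h import *
st();B,k,im=flap(1)
for v in range(214,290,8): print(v,B[v,247].round(0),B[v,263].round(0))
cv2.imwrite("pics/w3.png",im[...,::-1])
```

```text
t 4.25 pos [531.7 284.9  53.9] boxxy -2.5 99.3 jaw yaw 8.0 y [-0.001 -0.001 -1.   ] F [0.4 0.1 1.4] gap -0.1
n 2987
60 84 [109.3 110.2 111. ] -6.0 -0.0
65 107 [106.1 107.5 109.9] -6.0 -1.0
70 27 [105.4 106.5 107.4] -5.0 -1.0
80 132 [92.9 94.3 96.1] -28.0 28.0
85 417 [ 88.5  91.2 124.6] -28.0 28.0
90 445 [84.1 87.5 89.4] -28.0 28.0
95 545 [79.2 81.6 84.9] -28.0 28.0
100 437 [76.6 78.3 80.3] -28.0 28.0
105 476 [ 93.7 112.9 126. ] -24.0 16.0
110 317 [ 96.5 114.9 128. ] -16.0 19.0
214 [-10.  80.   0.] [ 5. 80. -1.]
222 [-10.  72.  -0.] [ 5. 73.  1.]
230 [ -7. 110.  95.] [  2. 110.  97.]
238 [ -7. 110. 106.] [  1. 109. 104.]
246 [ -7. 110. 114.] [  1. 110. 114.]
254 [ -6. 110. 122.] [  1. 110. 122.]
262 [ -6. 111. 130.] [  1. 111. 130.]
270 [ -6. 111. 136.] [  0. 111. 136.]
278 [ -6. 111. 141.] [  0. 111. 142.]
286 [ -6. 108. 142.] [  0. 111. 145.]
```

View pics/w3.png

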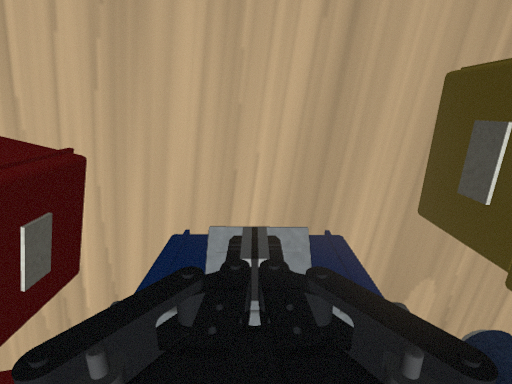

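The flap (260,240) has now folded to about 0.9 rad below the tip, so the offset reading was right. I'll go a little lower, then push inward.

Emit:
{"op": "servo_tool", "data": {
  "plan": [
    {"dx":0,"dy":0,"dz":-8,"wx":0,"wy":0,"wz":0,"grip":1},
    {"dx":0,"dy":0,"dz":-6,"wx":0,"wy":0,"wz":0,"grip":1},
    {"dx":1,"dy":-5,"dz":0,"wx":0,"wy":0,"wz":0,"grip":1},
    {"dx":1,"dy":-5,"dz":0,"wx":0,"wy":0,"wz":0,"grip":1},
    {"dx":0,"dy":-4,"dz":0,"wx":0,"wy":0,"wz":0,"grip":1}
  ]
}}

```text
clock: 4.8
position: [534.6, 271.4, 41.4]
tool_rot: [-1.272, 1.105, -1.105]
wrist_force: [0.0, 1.0, -0.2]
finger_gap: 0.1
```

Emit:
{"op": "servo_tool", "data": {
  "plan": [
    {"dx":0,"dy":-2,"dz":0,"wx":0,"wy":0,"wz":0,"grip":1},
    {"dx":0,"dy":-1,"dz":0,"wx":0,"wy":0,"wz":0,"grip":1},
    {"dx":0,"dy":0,"dz":0,"wx":0,"wy":0,"wz":0,"grip":1}
  ]
}}

```text
clock: 5.1
position: [534.6, 269.0, 41.5]
tool_rot: [-1.272, 1.105, -1.105]
wrist_force: [0.6, 1.6, -0.5]
finger_gap: -0.3
```

Emit:
{"op": "servo_tool", "data": {
  "plan": [
    {"dx":0,"dy":-1,"dz":0,"wx":0,"wy":0,"wz":0,"grip":1},
    {"dx":0,"dy":0,"dz":0,"wx":0,"wy":0,"wz":0,"grip":1}
  ]
}}

```text
clock: 5.3
position: [534.6, 269.0, 41.5]
tool_rot: [-1.271, 1.105, -1.104]
wrist_force: [1.2, 5.4, -0.2]
finger_gap: -0.1
```

Run:
```python
from h import *
st();B,k,im=flap(1)
```

```text
t 5.3 pos [534.6 269.   41.5] boxxy -1.8 83.2 jaw yaw 8.1 y [ 0.001  0.002 -1.   ] F [ 1.2  5.4 -0.2] gap -0.1
n 1988
60 93 [ 41.  109.9 111. ] -5.0 28.0
65 55 [107.  108.7 110.3] -4.0 -0.0
70 900 [62.3 76.8 90.2] -28.0 28.0
75 39 [112.6 113.4 133.2] -27.0 26.0
80 43 [112.4 113.4 133.2] -27.0 28.0
85 82 [ 99.4 113.5 133.1] -28.0 28.0
90 768 [ 82.1 101.6 113.8] -9.0 28.0
```

Emit:
{"op": "servo_tool", "data": {
  "plan": [
    {"dx":0,"dy":-2,"dz":0,"wx":0,"wy":0,"wz":0,"grip":1},
    {"dx":0,"dy":0,"dz":0,"wx":0,"wy":0,"wz":0,"grip":1}
  ]
}}

```text
clock: 5.55
position: [534.6, 269.1, 41.6]
tool_rot: [-1.268, 1.106, -1.1]
wrist_force: [0.8, 15.2, -2.1]
finger_gap: -0.1
```

Run:
```python
from h import *
st();B,k,im=flap(1)
q=B[k];q=q[(q[:,1]<78)&(q[:,2]<95)];print(np.polyfit(q[:,2],q[:,1],1),np.percentile(q[:,1:],[2,98],axis=0))
```

```text
t 5.55 pos [534.6 269.1  41.6] boxxy -1.8 83.2 jaw yaw 8.2 y [ 0.001  0.006 -1.   ] F [ 0.8 15.2 -2.1] gap -0.1
n 1993
60 96 [ 40.7 109.9 111. ] -5.0 28.0
65 53 [107.6 108.7 110. ] -4.0 -1.0
70 912 [62.  76.7 90.9] -28.0 28.0
75 37 [112.5 113.7 132.3] -28.0 25.0
80 46 [112.7 113.7 132.8] -28.0 28.0
85 74 [ 92.4 113.6 138.9] -28.0 28.0
90 767 [ 82.3 101.8 113.8] -11.0 28.0
[5.86437356e-02 6.71782544e+01] [[70.71903576 59.72385747]
 [73.32932333 90.52226088]]
```

The left flap is flat: its plane is vertical within noise and the contact is stiff at 15 N. Next I retract, checking the wrist-camera height for the right side.

Emit:
{"op": "servo_tool", "data": {
  "plan": [
    {"dx":-2,"dy":12,"dz":0,"wx":0,"wy":0,"wz":0,"grip":1},
    {"dx":0,"dy":8,"dz":20,"wx":0,"wy":0,"wz":0,"grip":1},
    {"dx":0,"dy":0,"dz":45,"wx":0,"wy":0,"wz":0,"grip":1},
    {"dx":0,"dy":0,"dz":45,"wx":0,"wy":0,"wz":0,"grip":1},
    {"dx":6,"dy":-40,"dz":0,"wx":0,"wy":0,"wz":0,"grip":1}
  ]
}}

```text
clock: 6.1
position: [541.3, 249.9, 157.4]
tool_rot: [-1.265, 1.096, -1.104]
wrist_force: [1.1, -1.0, -0.5]
finger_gap: -0.1
```

Emit:
{"op": "servo_tool", "data": {
  "plan": [
    {"dx":6,"dy":-40,"dz":0,"wx":0,"wy":0,"wz":0,"grip":1},
    {"dx":6,"dy":-40,"dz":0,"wx":0,"wy":0,"wz":0,"grip":1},
    {"dx":6,"dy":-40,"dz":0,"wx":0,"wy":0,"wz":0,"grip":1},
    {"dx":6,"dy":-38,"dz":0,"wx":0,"wy":0,"wz":0,"grip":1},
    {"dx":0,"dy":0,"dz":0,"wx":0,"wy":0,"wz":0,"grip":1}
  ]
}}

```text
clock: 6.6
position: [562.8, 83.7, 151.2]
tool_rot: [-1.272, 1.108, -1.11]
wrist_force: [0.4, 0.4, 0.1]
finger_gap: 0.1
```

Run:
```python
from h import *
st();c=r.get_calibration("wrist");print(c["position"])
c,im,d=grab("scene");a=im[100:240,220:380];cv2.imwrite("pics/s2.png",cv2.resize(a,None,fx=4.5,fy=4.2,interpolation=cv2.INTER_CUBIC)[...,::-1])
```

```text
t 6.6 pos [562.8  83.7 151.2] boxxy 0.1 -104.3 jaw yaw 7.8 y [-0.    -0.002 -1.   ] F [0.4 0.4 0.1] gap 0.1
[551.89194721 157.65115265 327.88793302]
```

View pics/s2.png

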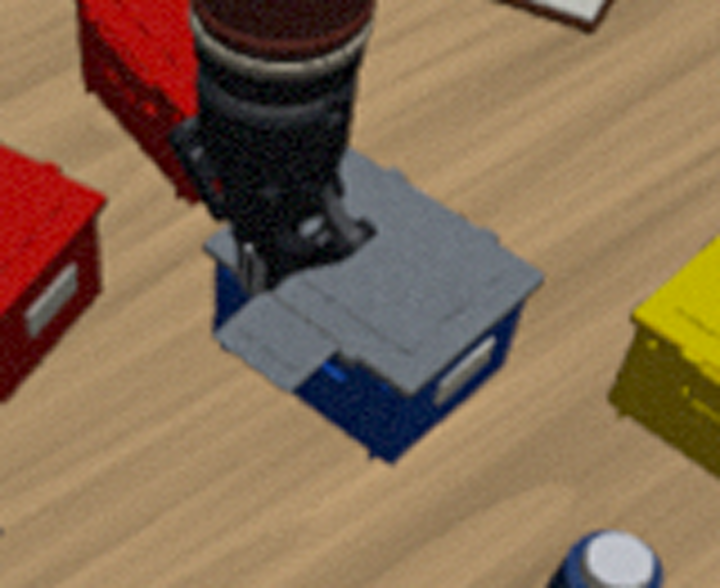

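Scene crop: the left flap no longer shows past the lid's far edge. The right flap is still out at (280,340), with the gripper above it. Folding it the same way, mirrored.

Emit:
{"op": "servo_tool", "data": {
  "plan": [
    {"dx":-1,"dy":5,"dz":-30,"wx":0,"wy":0,"wz":0,"grip":1},
    {"dx":0,"dy":0,"dz":-30,"wx":0,"wy":0,"wz":0,"grip":1},
    {"dx":0,"dy":0,"dz":-14,"wx":0,"wy":0,"wz":0,"grip":1},
    {"dx":0,"dy":0,"dz":-12,"wx":0,"wy":0,"wz":0,"grip":1},
    {"dx":0,"dy":0,"dz":-10,"wx":0,"wy":0,"wz":0,"grip":1}
  ]
}}

```text
clock: 7.15
position: [561.3, 93.7, 54.7]
tool_rot: [-1.273, 1.104, -1.105]
wrist_force: [-0.5, 0.1, 1.8]
finger_gap: 0.2
```

Emit:
{"op": "servo_tool", "data": {
  "plan": [
    {"dx":0,"dy":0,"dz":-8,"wx":0,"wy":0,"wz":0,"grip":1},
    {"dx":0,"dy":0,"dz":-5,"wx":0,"wy":0,"wz":0,"grip":1},
    {"dx":0,"dy":5,"dz":0,"wx":0,"wy":0,"wz":0,"grip":1},
    {"dx":-1,"dy":5,"dz":0,"wx":0,"wy":0,"wz":0,"grip":1},
    {"dx":0,"dy":0,"dz":0,"wx":0,"wy":0,"wz":0,"grip":1}
  ]
}}

```text
clock: 7.65
position: [560.5, 103.7, 42.6]
tool_rot: [-1.272, 1.104, -1.105]
wrist_force: [-0.4, 0.0, 0.6]
finger_gap: -0.1
```

Emit:
{"op": "servo_tool", "data": {
  "plan": [
    {"dx":0,"dy":3,"dz":0,"wx":0,"wy":0,"wz":0,"grip":1},
    {"dx":0,"dy":2,"dz":0,"wx":0,"wy":0,"wz":0,"grip":1},
    {"dx":0,"dy":0,"dz":0,"wx":0,"wy":0,"wz":0,"grip":1}
  ]
}}

```text
clock: 7.95
position: [560.3, 108.3, 42.3]
tool_rot: [-1.272, 1.105, -1.105]
wrist_force: [0.6, 0.6, 0.4]
finger_gap: 0.2
```

```bash
python3 -c "
from h import *
st()"
```

```text
t 7.95 pos [560.3 108.3  42.3] boxxy 1.1 -79.6 jaw yaw 8.1 y [ 0.  0. -1.] F [0.6 0.6 0.4] gap 0.2
```

Emit:
{"op": "servo_tool", "data": {
  "plan": [
    {"dx":0,"dy":1,"dz":0,"wx":0,"wy":0,"wz":0,"grip":1},
    {"dx":0,"dy":1,"dz":0,"wx":0,"wy":0,"wz":0,"grip":1},
    {"dx":0,"dy":0,"dz":0,"wx":0,"wy":0,"wz":0,"grip":1}
  ]
}}

```text
clock: 8.25
position: [560.3, 109.0, 42.2]
tool_rot: [-1.274, 1.105, -1.107]
wrist_force: [-0.7, -6.0, 1.4]
finger_gap: -0.2
```

Emit:
{"op": "servo_tool", "data": {
  "plan": [
    {"dx":0,"dy":1,"dz":0,"wx":0,"wy":0,"wz":0,"grip":1},
    {"dx":0,"dy":0,"dz":0,"wx":0,"wy":0,"wz":0,"grip":1}
  ]
}}

```text
clock: 8.45
position: [560.3, 109.0, 42.3]
tool_rot: [-1.275, 1.105, -1.108]
wrist_force: [-1.1, -9.9, 1.5]
finger_gap: 0.3
```

Stiff contact against the wall. One more press, then out, up and back well clear for the check.

Emit:
{"op": "servo_tool", "data": {
  "plan": [
    {"dx":0,"dy":1,"dz":0,"wx":0,"wy":0,"wz":0,"grip":1},
    {"dx":0,"dy":0,"dz":0,"wx":0,"wy":0,"wz":0,"grip":1},
    {"dx":2,"dy":-13,"dz":0,"wx":0,"wy":0,"wz":0,"grip":1},
    {"dx":0,"dy":-8,"dz":20,"wx":0,"wy":0,"wz":0,"grip":1},
    {"dx":0,"dy":0,"dz":45,"wx":0,"wy":0,"wz":0,"grip":1}
  ]
}}

```text
clock: 8.95
position: [559.8, 89.8, 104.9]
tool_rot: [-1.276, 1.111, -1.102]
wrist_force: [2.5, 0.1, 0.0]
finger_gap: 0.3
```

Emit:
{"op": "servo_tool", "data": {
  "plan": [
    {"dx":0,"dy":0,"dz":45,"wx":0,"wy":0,"wz":0,"grip":1},
    {"dx":0,"dy":0,"dz":45,"wx":0,"wy":0,"wz":0,"grip":1},
    {"dx":-40,"dy":0,"dz":20,"wx":0,"wy":0,"wz":0,"grip":1},
    {"dx":-40,"dy":0,"dz":0,"wx":0,"wy":0,"wz":0,"grip":1},
    {"dx":-40,"dy":0,"dz":0,"wx":0,"wy":0,"wz":0,"grip":1}
  ]
}}

```text
clock: 9.45
position: [441.7, 90.9, 217.8]
tool_rot: [-1.27, 1.104, -1.106]
wrist_force: [0.3, -0.4, 0.4]
finger_gap: 0.2
```

Emit:
{"op": "servo_tool", "data": {
  "plan": [
    {"dx":-40,"dy":0,"dz":0,"wx":0,"wy":0,"wz":0,"grip":1},
    {"dx":-40,"dy":0,"dz":0,"wx":0,"wy":0,"wz":0,"grip":1},
    {"dx":0,"dy":0,"dz":0,"wx":0,"wy":0,"wz":0,"grip":1}
  ]
}}

```text
clock: 9.75
position: [358.0, 91.1, 217.3]
tool_rot: [-1.273, 1.106, -1.103]
wrist_force: [-0.2, -0.5, -0.7]
finger_gap: 0.1
```

Run:
```python
from h import *
st()
for n in("top","scene"):
    c,im,d=grab(n);P=pts(c,d)
    B=np.stack([(P[...,:2]-C)@ax,(P[...,:2]-C)@ay,P[...,2]],-1)
    hs=cv2.cvtColor(im,cv2.COLOR_RGB2HSV)
    for s in(1,-1):
        k=(hs[...,1]<90)&(d>0)&(abs(B[...,0])<28)&(s*B[...,1]>67)&(s*B[...,1]<125)&(B[...,2]>40)&(B[...,2]<140)
        q=B[k];print(n,s,len(q))
        if len(q)>10:
            print(np.percentile(q,[2,50,98],axis=0).round(1))
            if n=="scene" and s<0: w=q[q[:,2]<98];print("fit",len(w),np.polyfit(w[:,2],w[:,1],1))
    a=im[100:240,220:380] if n=="scene" else im[130:250,140:380]
    f=4.5 if n=="scene" else 3
    cv2.imwrite(f"pics/{n}_end.png",cv2.resize(a,None,fx=f,fy=f,interpolation=cv2.INTER_CUBIC)[:560,:,::-1])
a=cv2.imread("pics/top_end.png");b=cv2.imread("pics/scene_end.png")
b=cv2.resize(b,(300,260));o=np.zeros((630,720,3),np.uint8)[:600];o[:a.shape[0],:a.shape[1]]=a[:, :720];o[340:600,:300]=b
cv2.imwrite("pics/end.png",o)
```

```text
t 9.75 pos [358.   91.1 217.3] boxxy -201.6 -68.2 jaw yaw 8.1 y [-0.002  0.001 -1.   ] F [-0.2 -0.5 -0.7] gap 0.1
top 1 23
[[-24.4  67.1 103.5]
 [ -2.3  68.8 107.8]
 [ 25.5  71.4 111. ]]
top -1 38
[[-27.2 -69.8  72.5]
 [ -0.7 -68.4  93.2]
 [ 25.3 -67.2 108.6]]
scene 1 12
[[-25.2  67.4 105. ]
 [ -1.1  69.7 106.9]
 [ 25.7  71.9 108.4]]
scene -1 49
[[-25.2 -69.1  62.2]
 [  3.3 -67.5  77.4]
 [ 26.4 -67.  105.1]]
fit 41 [-9.59512328e-04 -6.76223043e+01]
```

View pics/end.png

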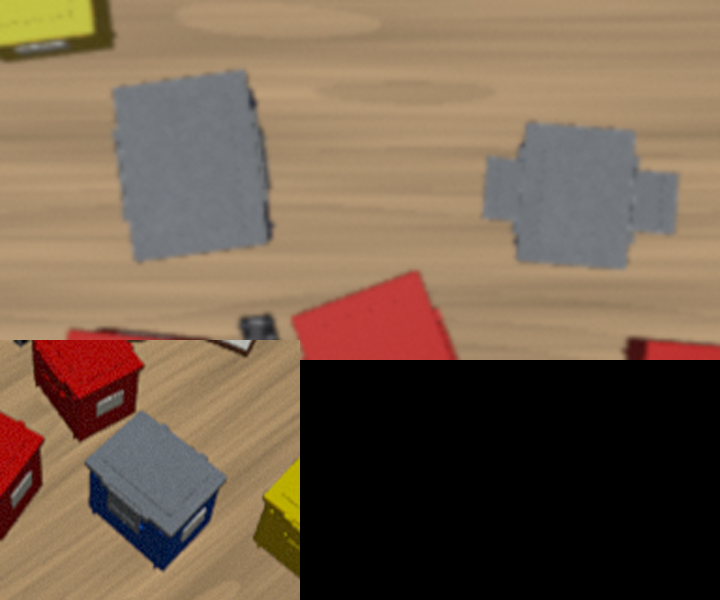

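The final picture shows no flap past the deep lid at (195,165). The right flap lies on the blue wall at (125,510), the shallow box at (575,195) is unchanged, and the arm is clear. Handing in.

```bash
python3 -c "
from h import *
print(r.sign_off());st()"
```

```text
the job is handed in; nothing more can be done
None
the job is handed in; nothing more can be done
```

Both clip flaps of the deep box are folded flat against its sides, and the job is handed in at about 10 s of the 40 s allowed. I pressed each flap down with the shut fingertips, then pushed it sideways against the wall with about 10–15 N.

**Final checks:**
- **Left flap:** nothing shows past about 71–72 mm from the box centre, where 0.2 rad would reach about 77. The wrist depth taken while pressing showed it vertical.
- **Right flap:** the fitted plane is vertical, with slope about 0.
- **Robot:** the arm stood clear, with wrist force under 1 N.
- **Shallow box:** its flaps look unchanged in the last picture, and the gripper stayed well away from it.

**What disagreed:**
- **Fingertip height:** the first press on the left flap fell short, leaving it at about 1.5 rad. The cameras put the visible fingertip about 33 mm above the reported TCP. I went lower by that much and both folds then worked; I did not find the cause.
- **Box position:** where the fingers met the walls suggests my camera estimate of the box centre was about 2 mm off in y, which did not matter.

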